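Run the board into the test bay and trace its shield seam with the sprung probe

ROBOT

A 7-joint arm with a two-finger parallel gripper is mounted at the origin on the work surface. World frame = base frame: x ahead of the robot, y to its left, z up, the work surface at z = 0. Lengths are in m, angles in rad, forces in N, time in s.
With the tool pointing down it reaches from about 0.4 to 0.925 m from the base axis. Payload 5.6 kg.
Tool frame: the origin (TCP) lies at the very end of the fingers, on their centre line; the grasp point (between the pads) lies 19 mm behind it; x points along the fingers, y is the direction in which the jaws open and shut, and the axes are right-handed (so a half turn about x gives the same grasp; the last joint's range is limited). The gripper opens to 85 mm and grips with 20 to 120 N. Pads are 22 mm wide; open, the fingers measure 114 mm over their backs; the gripper's body (76 mm by 85 mm) begins 54 mm behind the grasp point. The pads swing forward as they close: fully open they stand 13 mm farther back than shut.
Start: joints at [-1.262, 0.468, -0.012, 1.603, 0.006, 1.071, -0.056], TCP at [0.224, 0.61, 0.231] pointing down, gripper open.
Joint ranges: [-2.53, 2.53], [-0.31, 2.02], [-1.57, 1.55], [0.28, 2.44], [-1.29, 4.43], [0.15, 1.84], [-2.92, 2.92]. Speed limits (rad/s): [2.57, 2.57, 3.14, 3.14, 3.14, 3.14, 3.14].

INTERFACE

Orientations are given as a rotation vector (axis times angle).
In Python, from workcell import r, capture, camera_model gives the robot as it stands.
- The arm moves only by the shell command python3 -m jog 'ROWS' [FORCE]. ROWS is a JSON object of lists of equal length, an entry for each row: "travel": the shift along the tool's x, y, z in mm, a list of three; "spin": the turn about the tool's x in degrees; "hand": the closure, from -1 (fully open) to 1 (shut). A call has 1 to 8 rows; each row is the pose to reach, as a shift and turn from the pose commanded when the call began, along the tool's axes at that moment; what a row does not reach only later rows make up. A row lasts 1/8 s, in which the tool goes at most 62.5 mm and 10.7 degrees, less where a joint would pass 70% of its speed; a pose out of reach is approached as far as the arm can. A call with a gripper value outside its range is refused whole. The fingers move at their own pace and stop on an object; FORCE is the grip in N (left out, the last holds). Time passes only in rows, so rows that repeat a pose let the fingers close. It gives the time, the measured TCP pose, the force and the opening at its end, in the units of the state.
- r.get_state(): the state, without advancing time (a new reading comes with each control period).
- capture(name): name is "scene" or "top"; returns (picture, depth): 400x640x3 uint8, red, green, blue; 400x640 float32, m along the optical axis (not along the pixel's ray), 0 where there is no reading.
- camera_model(name): a dict with "K" (3x3 intrinsics, pixels), "camera_from_world" (4x4, takes a point from world to camera coordinates). Camera axes: x right, y down, z forward; pixel columns grow to the right and rows downward; lengths in m; the calibration is good to about 2 mm. A picture is of the moment at which its call begins. camera_model takes no time and is no camera call.
- r.close_job(): hands the job in, once; it reports no verdict.
The state is a dict: "time": time; "joints": joint angles; "qd": joint speeds; "tau": joint torques, N m; "eef_pos": TCP position; "tcp_rot": TCP orientation; "wrist_force": force on the tool from outside, world axes, zero at the start; "moment": the same for the moment, N m; "opening": finger opening in m.
Only numpy, scipy, OpenCV 4.12 (cv2) and the standard library are available. Lean on these libraries where they do the work, as an engineer would, in place of code of your own. Each camera call takes 0.05 s, during which the arm holds its last target. There are 200 camera calls.

TASK

Push the board carrier gently along the rollers, without lifting it, until it is fully home against the stop of the test bay. Then take the sprung probe out of its stand, set its tip lightly on the square pad of the shield and run it along the whole stepped seam to the round pad at 2 to 3 cm a second, the tip always on the seam and slightly pressed in, coming down and lifting off only at the pads. Finally stand the probe upright in its own stand again, leaving the carrier home and the other things on the bench undisturbed.

Things in the scene. Friction and masses are not known exactly. Their poses are not given: they have to be found in the camera images.
- lane: fixed roller lane, 402 mm long (y): dark rails (tops at 53 mm, inner faces 116 mm apart, 154 mm over all), 14 free steel rollers, tops 45 mm above the table. Origin on the table on the lane's middle line; y runs along the lane. Test bay at its -y end, between four white blocks 58 mm high; its stop is an upright dark plate 75 mm high with a stud on top, face at y -175 mm. The +y end is open
- bay (a point): where the carrier's origin lies when the carrier is fully home against the stop (on the roller tops, 100 mm from the lane's origin towards -y); axes as the lane's
- carrier: loose board carrier, 110 (x) by 150 mm (y), 0.5-0.9 kg: black tray, green board, flat bare-metal shield 90 by 122 mm, top 26 mm above the underside; across its +y end a black push plate 100 mm wide, 8 thick, top 42 mm above the underside, outer face at y +75 mm. Origin: centre of the underside; axes nearly the lane's. It starts towards the lane's +y end
- seam_start (a point): centre of the square pad (12 mm), on the shield's top face, where the seam starts, at carrier x -25, y +45 mm. The seam is a flush dark line 3 mm wide in three straight legs of 45 to 47 mm with right-angled corners
- seam_corner1 (a point): first corner of the seam, on the shield's top face, at carrier x -25, y 0 mm
- seam_corner2 (a point): second corner of the seam, on the shield's top face, at carrier x +22, y 0 mm
- seam_end (a point): centre of the round pad (13 mm), on the shield's top face, where the seam ends, at carrier x +22, y -45 mm
- probe: loose sprung probe, 70 g, upright in its stand: grey handle 16 by 16 mm square, 5 to 83 mm above the origin; black flange 32 mm across, 5 mm thick; nose 11 mm across reaching 30 mm below the flange, and a thin brass tip. Origin: centre of the flange's underside, which rests on the stand's top; z up the handle, x and y square to its flats
- probe_point (a point): the very end of the brass tip, 4 mm across, 45 mm below the probe's origin when the spring is out
- probe_tip (a joint): how far the sprung tip is pressed into the probe, m: 0 is fully out, 0.010 is bottomed; about 0.4 N to start it and 1.7 N at the end
- probe_stand: fixed grey block 50 by 50 by 60 mm with an upright hole 19 mm across right through its middle; the probe stands in it. An equal block holds the nut driver; the two may change places. Origin at the centre of the underside
- probe_stand_hole0 (a point): centre of the hole's mouth, on the top of the probe's stand, 60 mm above the table
- driver: bystander: nut driver with a waisted round black handle 32 mm across and 90 mm high, standing in the other block (50 by 50 by 60 mm); origin at the underside of its handle, on the block's top
- multimeter: bystander: grey hand multimeter 85 by 180 by 46 mm lying on the bench off the open end of the lane; origin at the centre of its underside
- flux_bottle: bystander: amber bottle 44 mm across, 85 mm high, beyond the lane; origin at the centre of its underside
- solder_spool: bystander: metal spool 60 mm across, 44 mm high, off the bay end of the lane; origin at the centre of its underside
- screwdriver: bystander: screwdriver 170 mm long lying on the robot's side of the lane
- parts_tray: bystander: clear divided tray 70 by 130 by 28 mm beyond the lane; origin at the centre of its underside
- heatsink: bystander: finned aluminium heat sink 50 by 40 by 25 mm on the robot's side; origin at the centre of its underside
Mind the look-alikes: they are no part of the job. Leave any green look-alike of the probe alone.

How it is judged:
On the way, in this order (a step that is already met when the one before it is completed fails the run):
1. the carrier is home in the bay (within 7 mm of the stop), the probe still in its stand (horizontal distance between carrier and bay below 0.007 m and angle between the y axis of carrier and the y axis of lane, either way round below 0.06 rad and distance between carrier and bay below 0.009 m and horizontal distance between probe and probe_stand_hole0 below 0.006 m and angle between probe's own z axis and vertical below 0.06 rad and z of probe in the frame of probe_stand_hole0 between -0.003 and 0.003 m), for 0.3 s.
2. the probe is out of its stand (horizontal distance between carrier and bay below 0.007 m and angle between the y axis of carrier and the y axis of lane, either way round below 0.06 rad and distance between carrier and bay below 0.009 m and z of probe_point in the frame of probe_stand_hole0 above 0.003 m), for 0.1 s.
3. the tip is pressed on the square pad, within 7 mm of its centre (horizontal distance between carrier and bay below 0.007 m and angle between the y axis of carrier and the y axis of lane, either way round below 0.06 rad and distance between carrier and bay below 0.009 m and distance between probe_point and seam_start below 0.007 m and value of joint probe_tip above 0.0006 m), for 0.1 s.
4. the pressed tip passes the first corner within 7 mm (horizontal distance between carrier and bay below 0.007 m and angle between the y axis of carrier and the y axis of lane, either way round below 0.06 rad and distance between carrier and bay below 0.009 m and distance between probe_point and seam_corner1 below 0.007 m and value of joint probe_tip above 0.0006 m), for 0.1 s.
5. the pressed tip passes the second corner within 7 mm (horizontal distance between carrier and bay below 0.007 m and angle between the y axis of carrier and the y axis of lane, either way round below 0.06 rad and distance between carrier and bay below 0.009 m and distance between probe_point and seam_corner2 below 0.007 m and value of joint probe_tip above 0.0006 m), for 0.1 s.
6. the tip is pressed on the round pad, within 7 mm of its centre (horizontal distance between carrier and bay below 0.007 m and angle between the y axis of carrier and the y axis of lane, either way round below 0.06 rad and distance between carrier and bay below 0.009 m and distance between probe_point and seam_end below 0.007 m and value of joint probe_tip above 0.0006 m), for 0.1 s.
At the end, for the whole second after the job is handed in: the carrier rests home in the bay (within 7 mm of the stop, within 0.06 rad of the lane) and the probe stands released, upright (0.06 rad) and at rest in its own stand, its flange down on the block (3 mm) and within 6 mm of the hole's centre (all of step 1 and contact force between the fingers and probe below 0.05 N and linear speed of each of carrier, probe below 0.02 m/s); the robot touches nothing.
It fails at once if between the pads (more than 13 mm from their centres) the tip, when less than 8 mm above the shield, is off the seam by more than 6 mm or not pressed in (0.6 mm) ((x of probe_point in the frame of carrier between -0.047 and 0.047 m and y of probe_point in the frame of carrier between -0.063 and 0.063 m) and z of probe_point in the frame of carrier below 0.034 m and horizontal distance between probe_point and seam_start above 0.013 m and horizontal distance between probe_point and seam_end above 0.013 m and not (((x of probe_point in the frame of carrier between -0.031 and -0.019 m and y of probe_point in the frame of carrier between -0.006 and 0.051 m) or (x of probe_point in the frame of carrier between -0.031 and 0.028 m and y of probe_point in the frame of carrier between -0.006 and 0.006 m) or (x of probe_point in the frame of carrier between 0.016 and 0.028 m and y of probe_point in the frame of carrier between -0.051 and 0.006 m)) and value of joint probe_tip above 0.0006 m)).
It fails at once if the probe runs faster than 7 cm/s on the seam between the pads ((x of probe_point in the frame of carrier between -0.047 and 0.047 m and y of probe_point in the frame of carrier between -0.063 and 0.063 m) and z of probe_point in the frame of carrier below 0.034 m and horizontal distance between probe_point and seam_start above 0.013 m and horizontal distance between probe_point and seam_end above 0.013 m and linear speed of probe above 0.07 m/s).
It fails at once if the probe is pressed on the carrier with more than 8 N (contact force between probe and carrier above 8 N).
It fails at once if the carrier is lifted or tipped off the rollers, or shoved faster than 0.4 m/s (z of carrier in the frame of lane above 0.055 m or angle between carrier's own z axis and vertical above 0.1 rad or linear speed of carrier above 0.4 m/s).
It fails at once if a bystander is moved by more than 30 mm (distance of any of multimeter, flux_bottle, solder_spool, screwdriver, parts_tray, heatsink, driver from where it was at the start of the episode above 0.03 m).
It also fails if it takes over 72 s, if anything falls off the work surface, if the arm or the gripper's body presses on something with over 40 N, if the wrist force passes 120 N, or if a joint passes its speed limit or range.

## Working session

There is one attempt and no reset: what is moved stays moved. The work goes in short steps, Python scripts to look and compute and a shell command to move; the robot and the scene stay as the last step left them, time stands still between calls to the robot, and variables do not carry over. Pictures are saved under pics/ and viewed, about 8 in all and at most 12, crops included, and the job is handed in when it is done.

```bash
ls; mkdir -p pics
cat > h.py <<'E'
import numpy as np, cv2
from workcell import r, capture, camera_model
from scipy.spatial.transform import Rotation as R
def save(n,img,scale=1):
    cv2.imwrite(f'pics/{n}.png',cv2.resize(img[...,::-1],None,fx=scale,fy=scale))
def ray(cam,uv,z):
    m=camera_model(cam);K=np.array(m['K']);T=np.array(m['camera_from_world'])
    c=-T[:3,:3].T@T[:3,3]; d=T[:3,:3].T@np.linalg.solve(K,[uv[0],uv[1],1.])
    return c+d*(z-c[2])/d[2]
def proj(cam,p):
    m=camera_model(cam);T=np.array(m['camera_from_world'])
    q=np.array(m['K'])@(T[:3,:3]@np.array(p)+T[:3,3]); return q[:2]/q[2]
def world(cam,depth):
    m=camera_model(cam);K=np.array(m['K']);T=np.array(m['camera_from_world'])
    v,u=np.mgrid[:depth.shape[0],:depth.shape[1]]
    p=np.stack([(u-K[0,2])/K[0,0]*depth,(v-K[1,2])/K[1,1]*depth,depth],-1)
    return (p-T[:3,3])@T[:3,:3]
E
python3 - <<'E'
from h import *
for n in('top','scene'):
    i,d=capture(n); save(n+'0',i,1.25); np.savez(n+'0.npz',i=i,d=d)
    T=np.array(camera_model(n)['camera_from_world']); print(n,-T[:3,:3].T@T[:3,3],T[:3,:3],camera_model(n)['K'])
s=r.get_state();print(s); print(R.from_rotvec(s['tcp_rot']).as_matrix())
E
```

```text
pics
top [0.33242715 0.0229014  1.34243116] [[-0.02466414 -0.99969526 -0.00103361]
 [-0.98383428  0.02445625 -0.1774035 ]
 [ 0.17737472 -0.00335861 -0.98413766]] [[449.91337421   0.         315.78321736]
 [  0.         449.91337421 197.55188848]
 [  0.           0.           1.        ]]
scene [ 1.05229318 -0.65350867  0.79213199] [[ 0.81166895  0.58380903 -0.01898753]
 [ 0.36706242 -0.53507341 -0.76089528]
 [-0.45437726  0.61062546 -0.64859683]] [[397.06059885   0.         324.44140653]
 [  0.         397.06059885 202.71755062]
 [  0.           0.           1.        ]]
{'time': 0.1, 'joints': array([-1.26200256,  0.46827489, -0.01160196,  1.60350544,  0.00599251,
        1.07142592, -0.05629307]), 'qd': array([-0.00045636,  0.0003596 , -0.00149712, -0.00353122,  0.00086225,
        0.00071756,  0.00033682]), 'tau': array([ 8.57933028e-04, -5.33511150e+01,  2.11810746e-02, -2.51965302e+01,
        1.14669569e-02,  4.25673512e-03,  2.80015499e-06]), 'eef_pos': array([0.22386828, 0.60970546, 0.23045362]), 'tcp_rot': array([ 0.274857  ,  1.55327533, -0.27733374]), 'wrist_force': array([-0.42410009, -0.20755268, -0.85714687]), 'moment': array([-0.00948803,  0.00433699,  0.02026148]), 'opening': 0.08574226139972332}
[[-4.41017089e-04  3.44640147e-01  9.38734773e-01]
 [-1.51626740e-03  9.38733555e-01 -3.44640412e-01]
 [-9.99998753e-01 -1.57536525e-03  1.08569081e-04]]
```

View pics/top0.png

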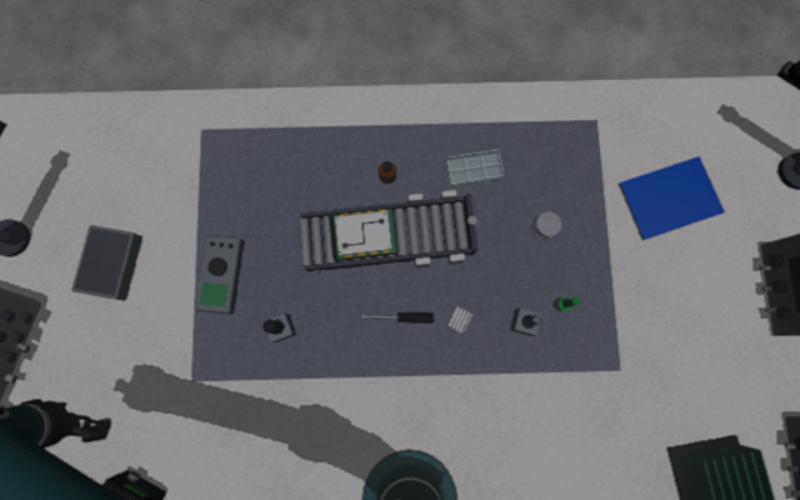

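View pics/scene0.png

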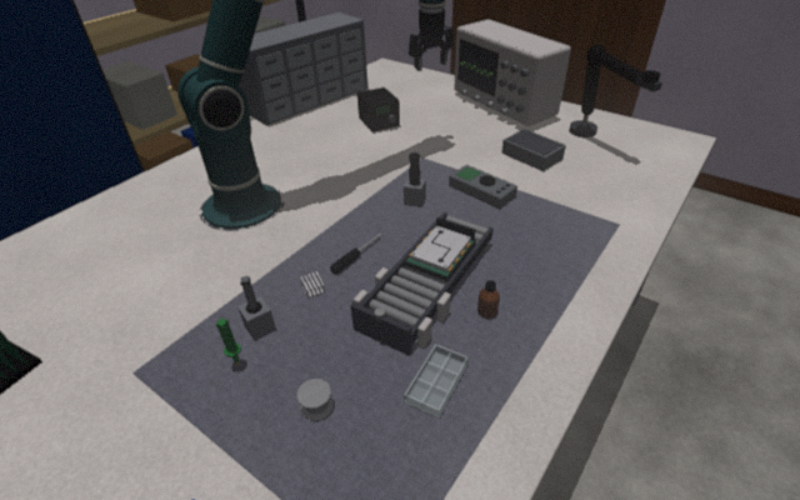

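Run:
```python
from h import *
a=np.load('top0.npz');s=np.load('scene0.npz')
t=a['i'][148:282,195:475]
up=lambda i,f:cv2.resize(i,None,fx=f,fy=f,interpolation=cv2.INTER_CUBIC)
A=up(t,2.85)[:380]; B=up(s['i'][190:300,160:290],1.9); C=up(s['i'][110:220,310:440],1.9);
D=np.zeros((590,798,3),np.uint8);D[:A.shape[0],:A.shape[1]]=A;D[382:382+B.shape[0]][:208,:B.shape[1]]=B[:208];D[382:590,400:400+C.shape[1]]=C[:208]
D=np.clip(D.astype(float)*1.5,0,255).astype(np.uint8)
save('crops',D)
P=world('top',a['d'])
z=P[...,2]
for (u,v) in [(420,257),(425,257),(423,250),(221,262),(290,185),(246,190),(350,185),(378,177),(440,180)]:
    print(u,v,P[v,u].round(4))
# height clusters
for lo,hi,box in [(0.05,0.2,(400,450,235,275)),(0.05,0.2,(205,240,245,275))]:
    x0,x1,y0,y1=box; Q=P[y0:y1,x0:x1].reshape(-1,3); q=Q[(Q[:,2]>lo)&(Q[:,2]<hi)]
    print(len(q)); print(np.histogram(q[:,2],bins=np.arange(.05,.2,.01)))
    b=q[abs(q[:,2]-.06)<.006]; print('block',b.mean(0),b.min(0),b.max(0)); h=q[q[:,2]>.08]; print('handle',h.mean(0),h.min(0),h.max(0))
```

```text
420 257 [ 0.3849 -0.2688  0.0734]
425 257 [ 0.3824 -0.2702  0.1258]
423 250 [ 0.4048 -0.2811  0.0627]
221 262 [0.3826 0.277  0.1256]
290 185 [0.5994 0.0918 0.0749]
246 190 [0.5944 0.2233 0.0427]
350 185 [ 0.6011 -0.0831  0.0458]
378 177 [ 0.613  -0.16    0.0915]
440 180 [ 0.6091 -0.3483  0.0479]
347
(array([108, 159,  10,   5,   6,   5,   7,   5,  12,  30,   0,   0,   0,
         0,   0]), array([0.05, 0.06, 0.07, 0.08, 0.09, 0.1 , 0.11, 0.12, 0.13, 0.14, 0.15,
       0.16, 0.17, 0.18, 0.19, 0.2 ]))
block [ 0.38566556 -0.27413896  0.06066682] [ 0.35696942 -0.35903036  0.05462579] [ 0.43174911 -0.24792672  0.06594518]
handle [ 0.38496678 -0.27387606  0.12693099] [ 0.37591739 -0.28570771  0.08041919] [ 0.39478472 -0.26730387  0.14699787]
347
(array([99, 91,  4,  5, 17, 14, 14,  4,  2, 82, 15,  0,  0,  0,  0]), array([0.05, 0.06, 0.07, 0.08, 0.09, 0.1 , 0.11, 0.12, 0.13, 0.14, 0.15,
       0.16, 0.17, 0.18, 0.19, 0.2 ]))
block [0.38383608 0.28141454 0.06003798] [0.35487251 0.25774035 0.05430278] [0.41622706 0.30996639 0.06572965]
handle [0.38523658 0.28500925 0.13177495] [0.37042906 0.27335735 0.08152461] [0.40044718 0.30249084 0.15273647]
```

View pics/crops.png

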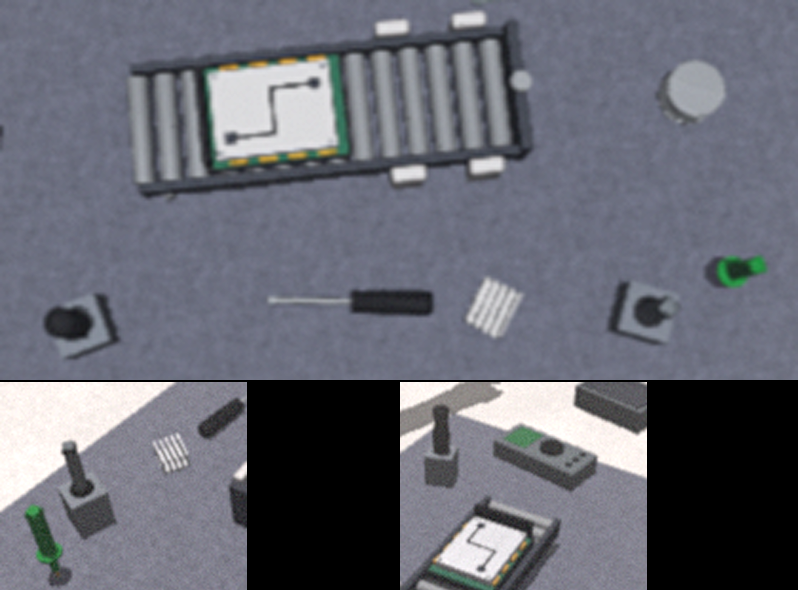

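```bash
cat > meas.py <<'E'
from h import *
def plane_pts(cam,mask,z):
    v,u=np.nonzero(mask); return np.array([ray(cam,(a,b),z)[:2] for a,b in zip(u,v)])
def rect(p): 
    c,s,a=cv2.minAreaRect((p*1000).astype(np.float32)); return np.round(c,1),np.round(s,1),round(a,2)
def box(img,u0,u1,v0,v1):
    m=np.zeros(img.shape[:2],bool); m[v0:v1,u0:u1]=1; return m
def shield(cam,img,bx):
    g=cv2.cvtColor(img,cv2.COLOR_RGB2GRAY); m=((g>120)&box(img,*bx)).astype(np.uint8)
    n,l,st,_=cv2.connectedComponentsWithStats(m); k=1+np.argmax(st[1:,4]); 
    return plane_pts(cam,l==k,.071)
E
python3 - <<'E'
from meas import *
a=np.load('top0.npz');i,d=a['i'],a['d'];P=world('top',d)
g=cv2.cvtColor(i,cv2.COLOR_RGB2GRAY)
print('shield',rect(shield('top',i,(240,385,150,220))))
b=np.load('scene0.npz'); print('shield scene',rect(shield('scene',b['i'],(315,390,170,225))))
dark=(g<62)&(P[...,2]>.035)&(P[...,2]<.065)&box(i,235,384,150,220)
cv2.imwrite('pics/d.png',cv2.resize(dark[148:282,195:475].astype(np.uint8)*255,None,fx=2.5,fy=2.5))
p=plane_pts('top',dark,.053); print('rails',len(p),rect(p))
# stop & stud
for lo,hi in [(.066,.079),(.079,.12)]:
    m=(P[...,2]>lo)&(P[...,2]<hi)&box(i,368,390,150,210); q=P[m]; print(lo,len(q),q.mean(0).round(4),rect(q[:,:2]))
# white blocks
m=((g>115)&(P[...,2]>.03)&box(i,325,380,145,215)).astype(np.uint8)
n,l,st,c=cv2.connectedComponentsWithStats(m)
for k in range(1,n):
    if st[k,4]>10: print('blk',st[k,4],ray('top',c[k],.058).round(4))
# probe handle, block
m=(P[...,2]>.135)&box(i,400,450,235,275); q=plane_pts('top',m,.143);print('ptop',len(q),q.mean(0),rect(q))
m=(abs(P[...,2]-.0605)<.005)&box(i,405,440,235,275); q=P[m];print('block',rect(q[:,:2]))
# scene view of handle tops
Q=world('scene',b['d'])
for r_ in [(185,215,215,245)]:
    m=(Q[...,2]>.130)&box(i,*r_)&(np.hypot(Q[...,0]-.385,Q[...,1]+.274)<.04); q=Q[m]; print('scene handle',len(q),q.mean(0),q.min(0),q.max(0))
E
```

```text
shield (array([598.1,  92. ]), array([ 88.9, 120.3]), 5.39)
shield scene (array([596.7,  93.1]), array([ 90.5, 121. ]), 5.18)Traceback (most recent call last):
  File "<stdin>", line 8, in <module>
  File "meas.py", line 3, in plane_pts
    v,u=np.nonzero(mask); return np.array([ray(cam,(a,b),z)[:2] for a,b in zip(u,v)])
                                           ~~~^^^^^^^^^^^^^
  File "h.py", line 7, in ray
    m=camera_model(cam);K=np.array(m['K']);T=np.array(m['camera_from_world'])
ValueError: time passes only in moves, steps and waits
```

View pics/d.png

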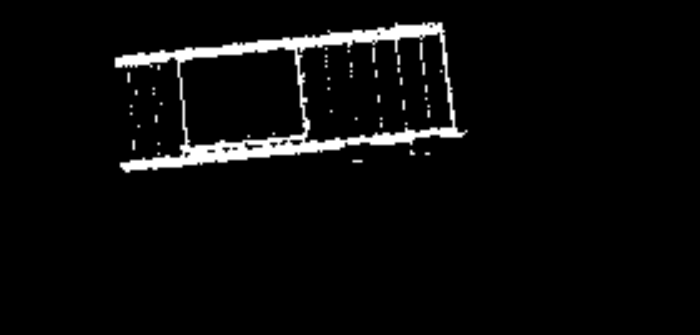

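```bash
python3 - <<'E'
s=open('h.py').read()
s=s.replace("from workcell import r, capture, camera_model","from workcell import r, capture, camera_model as _cm\nimport functools\ncamera_model=functools.lru_cache(_cm)")
open('h.py','w').write(s)
E
python3 - <<'E'
from meas import *
a=np.load('top0.npz');i,d=a['i'],a['d'];P=world('top',d)
g=cv2.cvtColor(i,cv2.COLOR_RGB2GRAY)
b=np.load('scene0.npz'); Q=world('scene',b['d'])
dark=(g<62)&(P[...,2]>.035)&(P[...,2]<.065)&box(i,235,384,150,220)
p=plane_pts('top',dark,.053)*1000; th=np.radians(5.2)
ex=np.array([np.cos(th),np.sin(th)]);ey=np.array([-np.sin(th),np.cos(th)]);c=np.array([598,92.])
L=(p-c)@np.c_[ex,ey]
for sg in(1,-1):
    k=L[(L[:,0]*sg>58)&(L[:,0]*sg<82)&(L[:,1]<105)]; f=np.polyfit(k[:,1],k[:,0],1); print('rail',len(k),f,k.min(0),k.max(0))
for lo,hi in [(.066,.079),(.079,.12)]:
    m=(P[...,2]>lo)&(P[...,2]<hi)&box(i,368,390,150,210); q=(P[m][:,:2]*1000-c)@np.c_[ex,ey]; print(lo,len(q),np.median(q,0),np.percentile(q,[2,98],axis=0))
m=((g>115)&(P[...,2]>.03)&box(i,325,372,145,215)).astype(np.uint8)
n,l,st,cc=cv2.connectedComponentsWithStats(m)
for k in range(1,n):
    if st[k,4]>10: print('blk',st[k,4],(ray('top',cc[k],.058)[:2]*1000-c)@np.c_[ex,ey])
m=(P[...,2]>.135)&box(i,400,450,235,275); q=plane_pts('top',m,.143);print('ptop',len(q),q.mean(0),rect(q))
m=(abs(P[...,2]-.0605)<.005)&box(i,405,440,235,275); q=P[m];print('block',rect(q[:,:2]))
m=(Q[...,2]>.130)&(np.hypot(Q[...,0]-.385,Q[...,1]+.274)<.04); q=Q[m]; print('scene handle',len(q),q.mean(0),q.min(0),q.max(0)); 
m=(abs(Q[...,2]-.060)<.004)&(np.hypot(Q[...,0]-.385,Q[...,1]+.274)<.04); q=Q[m]; print('scene blk',len(q),rect(q[:,:2]))
m=(Q[...,2]>.079)&(Q[...,2]<.1)&(np.hypot(Q[...,0]-.613,Q[...,1]+.16)<.03);print('stud scene',(Q[m][:,:2].mean(0)*1000-c)@np.c_[ex,ey],m.sum())
s=r.get_state();print(R.from_rotvec(s['tcp_rot']).as_matrix()[:,1]); print(s['time'])
E
```

```text
rail 300 [2.01736125e-03 6.20912400e+01] [  58.00655504 -246.57893967] [ 68.87994059 104.25640109]
rail 490 [ 7.66170124e-03 -6.54485328e+01] [ -75.99738384 -257.79629681] [-58.13205302 104.60103466]
0.066 168 [ -13.53159168 -250.2769724 ] [[ -69.72016123 -257.18743264]
 [  59.24605594 -244.71085192]]
0.079 54 [  -4.16753862 -251.07315057] [[ -67.00716039 -259.60906658]
 [  55.06728517 -242.3165096 ]]
blk 46 [  73.50912428 -211.99643707]
blk 46 [  74.39087115 -132.07596708]
blk 48 [ -80.22311987 -209.96640441]
blk 47 [ -79.50952544 -130.17583514]
ptop 44 [ 0.38529062 -0.27568967] (array([ 399.7, -271.2]), array([112.4,  37.2]), 39.42)
block (array([ 385.4, -277.2]), array([50.8, 50.3]), 73.32)
scene handle 61 [ 0.39005235 -0.28013961  0.14065451] [ 0.37737469 -0.28834444  0.1300808 ] [ 0.39915301 -0.2684698   0.14841635]
scene blk 185 (array([ 387.1, -278. ]), array([51.2, 51.9]), 70.31)
stud scene [  -2.25435507 -254.54575514] 74
[ 0.34464015  0.93873356 -0.00157537]
0.1
```

```bash
python3 -m jog '{"travel":[[0,-8,15],[0,-22,42],[0,-40,76],[0,-60,112],[0,-80,150],[0,-100,188],[0,-118,222],[0,-128,241]],"spin":[5,14,24,33,42,51,60,65],"hand":[0.3,0.3,0.3,0.3,0.3,0.3,0.3,0.3]}'
```

```text
time: 1.1
eef_pos: [0.4076, 0.4047, 0.2311]
tcp_rot: [1.151, 1.244, -1.152]
wrist_force: [-0.1, 0.3, 0.7]
opening: 0.03
```

```bash
python3 -m jog '{"travel":[[0,10,14],[0,32,42],[0,62,82],[0,94,124],[0,122,162],[0,146,194],[0,158,210],[0,163,216]],"spin":[0,0,0,0,0,0,0,0],"hand":[0.1,0.1,0.1,0.1,0.1,0.1,0.1,0.1]}'
python3 -m jog '{"travel":[[15,0,0],[40,0,0],[70,0,0],[100,0,0],[130,0,0],[150,0,0],[160,0,0],[160,0,0]],"spin":[0,0,0,0,0,0,0,0],"hand":[0.1,0.1,0.1,0.1,0.1,0.1,0.1,0.1]}'
python3 - <<'E'
from meas import *
s=r.get_state();print(s['eef_pos'],s['opening'],R.from_rotvec(s['tcp_rot']).as_matrix()[:,1:].round(4),s['wrist_force'])
i,d=capture('top'); save('t1',np.clip(cv2.resize(i[140:240,220:400],None,fx=4,fy=4,interpolation=cv2.INTER_CUBIC)*1.5,0,255).astype(np.uint8))
E
```

```text
time: 2.1
eef_pos: [0.5869, 0.2053, 0.231]
tcp_rot: [1.146, 1.249, -1.147]
wrist_force: [-0.3, 0.6, 0.0]
opening: 0.0385
time: 3.1
eef_pos: [0.5864, 0.2058, 0.0709]
tcp_rot: [1.146, 1.249, -1.147]
wrist_force: [-0.5, -0.7, 0.3]
opening: 0.0386
[0.58643222 0.2058257  0.07088503] 0.038567674132169015 [[ 9.964e-01  8.490e-02]
 [ 8.490e-02 -9.964e-01]
 [-7.000e-04  1.000e-04]] [-0.46285265 -0.73008293  0.31866891]
```

View pics/t1.png

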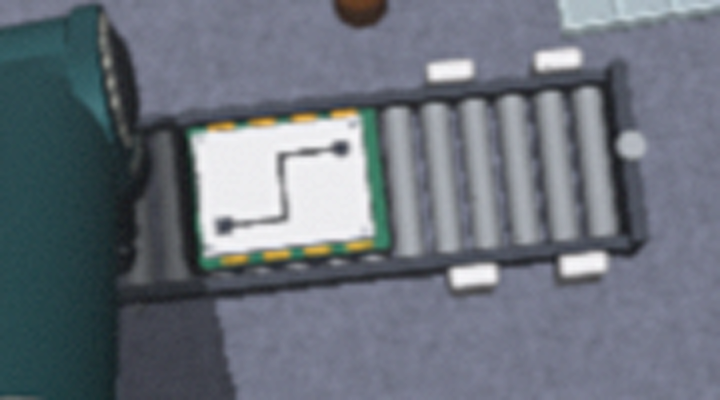

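```bash
python3 -m jog '{"travel":[[4,0,2],[8,0,6],[8,0,10],[8,0,14],[8,0,18],[8,0,21],[8,0,24],[8,0,27]],"spin":[0,0,0,0,0,0,0,0],"hand":[0.1,0.1,0.1,0.1,0.1,0.1,0.1,0.1]}'
python3 -m jog '{"travel":[[0,0,3],[0,0,7],[0,0,12],[0,0,18],[0,0,24],[0,0,30],[0,0,36],[0,0,42]],"spin":[0,0,0,0,0,0,0,0],"hand":[0.1,0.1,0.1,0.1,0.1,0.1,0.1,0.1]}'
python3 -m jog '{"travel":[[0,0,6],[0,0,12],[0,0,18],[0,0,24],[0,0,30],[0,0,36],[0,0,42],[0,0,48]],"spin":[0,0,0,0,0,0,0,0],"hand":[0.1,0.1,0.1,0.1,0.1,0.1,0.1,0.1]}'
python3 - <<'E'
from meas import *
i,d=capture('top'); print(rect(shield('top',i,(240,385,150,220))))
i,d=capture('scene'); print(rect(shield('scene',i,(270,390,170,260))))
E
```

```text
time: 4.15
eef_pos: [0.5891, 0.1784, 0.0633]
tcp_rot: [1.147, 1.248, -1.147]
wrist_force: [0.1, -0.7, 0.2]
opening: 0.0385
time: 5.15
eef_pos: [0.5925, 0.1362, 0.0633]
tcp_rot: [1.147, 1.248, -1.147]
wrist_force: [-0.5, 1.6, 0.2]
opening: 0.0388
time: 6.15
eef_pos: [0.5967, 0.0885, 0.0633]
tcp_rot: [1.147, 1.248, -1.147]
wrist_force: [-1.1, 2.0, 0.1]
opening: 0.0384
(array([606.9,  -4.3]), array([ 91. , 104.5]), 5.02)
(array([604.7,  -3.2]), array([ 92.1, 110.5]), 4.54)
```

```bash
python3 -m jog '{"travel":[[0,0,6],[0,0,12],[0,0,18],[0,0,24],[0,0,30],[0,0,36],[0,0,42],[0,0,47]],"spin":[0,0,0,0,0,0,0,0],"hand":[0.1,0.1,0.1,0.1,0.1,0.1,0.1,0.1]}'
python3 -m jog '{"travel":[[0,0,4],[0,0,7],[0,0,10],[0,0,12.5],[0,0,15],[0,0,17],[0,0,19],[0,0,21]],"spin":[0,0,0,0,0,0,0,0],"hand":[0.1,0.1,0.1,0.1,0.1,0.1,0.1,0.1]}'
python3 -m jog '{"travel":[[0,0,1.5],[0,0,3],[0,0,4.5],[0,0,6],[0,0,7],[0,0,8],[0,0,9],[0,0,9]],"spin":[0,0,0,0,0,0,0,0],"hand":[0.1,0.1,0.1,0.1,0.1,0.1,0.1,0.1]}'
python3 - <<'E'
from meas import *
print(r.get_state()['wrist_force'])
i,d=capture('top'); print(rect(shield('top',i,(240,385,150,220))))
E
```

```text
time: 7.25
eef_pos: [0.6007, 0.0417, 0.0633]
tcp_rot: [1.147, 1.248, -1.147]
wrist_force: [-0.0, 2.9, -0.2]
opening: 0.0383
time: 8.25
eef_pos: [0.6024, 0.0212, 0.0633]
tcp_rot: [1.147, 1.248, -1.147]
wrist_force: [-0.9, 3.1, 0.2]
opening: 0.0382
time: 9.25
eef_pos: [0.6031, 0.0119, 0.0633]
tcp_rot: [1.147, 1.248, -1.147]
wrist_force: [-0.8, 1.9, 0.9]
opening: 0.0383
[-0.7795753   1.88314724  0.94794966]
(array([612.5, -80.2]), array([ 89.5, 106.3]), 5.02)
```

```bash
python3 -m jog '{"travel":[[0,0,0.5],[0,0,1],[0,0,1.5],[0,0,2],[0,0,2.5],[0,0,3],[0,0,3],[0,0,3]],"spin":[0,0,0,0,0,0,0,0],"hand":[0.1,0.1,0.1,0.1,0.1,0.1,0.1,0.1]}'
python3 -m jog '{"travel":[[0,0,0.5],[0,0,1],[0,0,1.5],[0,0,2],[0,0,2]],"spin":[0,0,0,0,0],"hand":[0.1,0.1,0.1,0.1,0.1]}'
python3 - <<'E'
from meas import *
print(r.get_state()['wrist_force'])
i,d=capture('top'); print(rect(shield('top',i,(240,385,150,220))))
E
```

```text
time: 10.3
eef_pos: [0.6034, 0.0091, 0.0633]
tcp_rot: [1.147, 1.248, -1.147]
wrist_force: [-0.2, 2.8, 0.7]
opening: 0.0384
time: 10.92
eef_pos: [0.6036, 0.0071, 0.0633]
tcp_rot: [1.147, 1.248, -1.147]
wrist_force: [-0.2, 3.3, 1.4]
opening: 0.0383
[-0.236884    3.34617178  1.391572  ]
(array([612.6, -85.4]), array([ 89.4, 105.4]), 5.02)
```

```bash
for k in 1; do python3 -m jog '{"travel":[[0,0,0.5],[0,0,1],[0,0,1.5],[0,0,2],[0,0,2]],"spin":[0,0,0,0,0],"hand":[0.1,0.1,0.1,0.1,0.1]}'
python3 -m jog '{"travel":[[0,0,0.5],[0,0,1],[0,0,1.5],[0,0,2],[0,0,2]],"spin":[0,0,0,0,0],"hand":[0.1,0.1,0.1,0.1,0.1]}'; done
python3 - <<'E'
from meas import *
print(r.get_state()['wrist_force'])
i,d=capture('top'); print(rect(shield('top',i,(240,385,150,220))))
E
```

```text
time: 11.6
eef_pos: [0.6038, 0.0068, 0.0633]
tcp_rot: [1.147, 1.249, -1.145]
wrist_force: [-0.8, 6.2, 0.8]
opening: 0.0384
time: 12.22
eef_pos: [0.6039, 0.0067, 0.0633]
tcp_rot: [1.148, 1.251, -1.144]
wrist_force: [-1.0, 9.6, 0.9]
opening: 0.0388
[-0.95774299  9.64476391  0.88634436]
(array([612.8, -85.6]), array([ 89.1, 105.7]), 5.02)
```

```bash
python3 -m jog '{"travel":[[0,0,-2],[0,0,-5],[0,0,-12],[0,0,-20],[-5,0,-28],[-25,0,-32],[-55,0,-32],[-85,0,-32]],"spin":[0,0,0,0,0,0,0,0],"hand":[0.1,0.1,0.1,0.1,0.1,0.1,0.1,0.1]}'
python3 -m jog '{"travel":[[-20,0,0],[-40,-10,0],[-45,-30,5],[-45,-60,10],[-45,-95,15],[-45,-130,20],[-45,-160,25],[-45,-175,25]],"spin":[0,0,0,0,0,0,0,0],"hand":[-0.4,-0.4,-0.4,-0.4,-0.4,-0.4,-0.4,-0.4]}'
python3 - <<'E'
from meas import *
print(r.get_state()['eef_pos'])
i,d=capture('top'); np.savez('top1.npz',i=i,d=d); print(rect(shield('top',i,(240,395,150,220))))
j,d=capture('scene'); np.savez('scene1.npz',i=j,d=d); print(rect(shield('scene',j,(260,390,170,270))))
up=lambda i,f:np.clip(cv2.resize(i,None,fx=f,fy=f,interpolation=cv2.INTER_CUBIC)*1.5,0,255).astype(np.uint8)
A=up(i[150:220,300:390],5)[:,:450];B=up(i[240:275,405:440],10);C=up(j[215:280,185:225],8)[:590]
D=np.zeros((590,800,3),np.uint8);D[:350,:450]=A;D[352:590,:350]=B[40:278];D[:520,460:780]=C;save('t2',D)
E
```

```text
time: 13.28
eef_pos: [0.6015, 0.0351, 0.1507]
tcp_rot: [1.147, 1.247, -1.146]
wrist_force: [-0.4, -0.8, -0.4]
opening: 0.0385
time: 14.28
eef_pos: [0.4281, -0.005, 0.1944]
tcp_rot: [1.149, 1.247, -1.146]
wrist_force: [1.0, 0.3, 0.4]
opening: 0.0597
[ 0.42809546 -0.00495225  0.19442451]
(array([612.2, -78.1]), array([ 89.2, 120.7]), 4.86)
(array([611.2, -84.6]), array([ 92.1, 135.5]), 4.71)
```

View pics/t2.png

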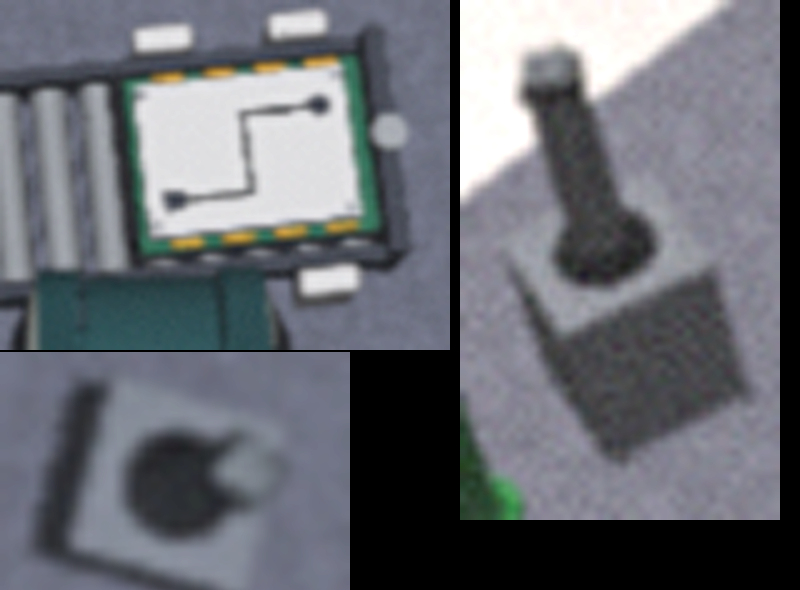

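Run:
```python
from meas import *
f=8
for cam,fn,(u0,u1,v0,v1),ths in [('scene','scene1.npz',(190,203,218,229),(70,80,90)),('top','top1.npz',(424,436,245,260),(85,92,98))]:
    i=np.load(fn)['i']; g=cv2.cvtColor(i,cv2.COLOR_RGB2GRAY)[v0:v1,u0:u1]; print(g)
a=proj('scene',(.387,-.278,.143))
for yaw in (5,20,35,50,65,80): 
    t=np.radians(yaw); b=proj('scene',(.387+.02*np.cos(t),-.278+.02*np.sin(t),.143)); print(yaw,(b-a).round(1))
```

```text
[[175 172 172 172 171 171 170 170 173 170 169 170 171]
 [175 172 172 172 172 170 166 167 173 171 173 172 170]
 [172 171 169 164 165 157 150 138 154 167 169 172 172]
 [171 167 160 141 130 125 112 101 107 126 159 175 174]
 [172 170 147 110  93  92  92  88  78  86 142 167 176]
 [175 171 144  98  81  88  95  89  74  72 131 167 168]
 [178 174 140  99  86  87  91  80  70  67 116 164 177]
 [180 167 127  76  70  64  60  62  53  41 103 163 168]
 [178 164 110  50  40  42  34  36  27  33  92 155 150]
 [178 164 115  65  39  34  28  39  39  34  72 115 113]
 [177 173 150 108  57  42  39  47  42  40  48  71  96]]
[[75 74 74 76 77 78 76 77 76 76 77 76]
 [75 73 72 75 77 78 77 79 76 78 78 78]
 [75 73 74 74 76 78 77 77 77 79 81 80]
 [80 77 77 76 76 76 77 76 76 79 80 81]
 [91 88 85 83 79 79 78 78 76 78 79 79]
 [94 94 93 93 88 88 84 83 80 78 76 78]
 [83 90 92 87 81 83 88 90 87 81 77 78]
 [51 62 70 63 59 69 80 88 91 83 77 76]
 [30 37 40 44 64 77 81 84 84 81 79 79]
 [28 28 38 62 79 87 83 77 71 74 79 81]
 [32 33 57 82 90 89 84 79 72 69 76 79]
 [29 34 56 80 88 89 87 82 74 70 77 78]
 [31 28 39 57 67 79 83 78 71 75 78 79]
 [34 30 29 35 48 60 69 71 72 79 80 79]
 [33 32 28 35 48 56 68 74 76 78 78 79]]
5 [6.1 2.9]
20 [7.5 1.4]
35 [ 8.3 -0. ]
50 [ 8.5 -1.5]
65 [ 8.2 -2.9]
80 [ 7.3 -4. ]
```

```bash
python3 -m jog '{"travel":[[0,-4,15],[0,-12,50],[0,-24,98],[0,-36,150],[0,-48,200],[0,-58,240],[0,-64,262],[0,-65,267.5]],"spin":[-3,-8,-15,-22,-29,-36,-40,-42],"hand":[-0.4,-0.4,-0.4,-0.4,-0.4,-0.4,-0.4,-0.4]}'
python3 -m jog '{"travel":[[0,0,0],[0,0,0]],"spin":[0,0],"hand":[-0.4,-0.4]}'
python3 - <<'E'
from meas import *
s=r.get_state();M=R.from_rotvec(s['tcp_rot']).as_matrix();print(s['eef_pos'],M.round(4))
print('err mm tool', M.T@(np.array([.386,-.277,.083])-s['eef_pos'])*1000)
E
```

```text
time: 15.38
eef_pos: [0.3876, -0.2791, 0.1937]
tcp_rot: [0.589, 1.487, -0.591]
wrist_force: [0.5, -0.5, 0.2]
opening: 0.0597
time: 15.62
eef_pos: [0.3875, -0.2764, 0.1934]
tcp_rot: [0.589, 1.489, -0.589]
wrist_force: [0.4, -0.9, 0.1]
opening: 0.0596
[ 0.3874822  -0.27636985  0.19335077] [[ 2.000e-04  6.837e-01  7.297e-01]
 [-2.000e-04  7.297e-01 -6.837e-01]
 [-1.000e+00 -0.000e+00  3.000e-04]]
err mm tool [110.35055854  -1.47226255  -0.68770807]
```

```bash
python3 -m jog '{"travel":[[10,-1.5,0],[30,-1.5,0],[52,-1.5,0],[74,-1.5,0],[92,-1.5,0],[104,-1.5,0],[110,-1.5,0],[110,-1.5,0]],"spin":[0,0,0,0,0,0,0,0],"hand":[-0.4,-0.4,-0.4,-0.4,-0.4,-0.4,-0.4,-0.4]}'
python3 -m jog '{"travel":[[0,0,0],[0,0,0],[0,0,0],[0,0,0],[0,0,0],[0,0,0],[0,0,0],[0,0,0]],"spin":[0,0,0,0,0,0,0,0],"hand":[0.2,0.4,0.5,0.6,0.8,1,1,1]}' 30
python3 - <<'E'
from meas import *
s=r.get_state();print(s['eef_pos'],s['wrist_force'],s['moment'],s['opening'])
E
```

```text
time: 16.62
eef_pos: [0.3857, -0.2777, 0.0831]
tcp_rot: [0.589, 1.49, -0.589]
wrist_force: [-0.7, -0.3, 0.9]
opening: 0.0594
time: 17.62
eef_pos: [0.3859, -0.2778, 0.0835]
tcp_rot: [0.589, 1.489, -0.589]
wrist_force: [-0.0, 0.3, 5.3]
opening: 0.0156
[ 0.38587801 -0.27775062  0.08346487] [-0.01986527  0.29607908  5.29320455] [0.18552617 0.11500931 0.00797236] 0.015596251463406532
```

```bash
python3 -m jog '{"travel":[[-3,0,0],[-8,0,0],[-18,0,0],[-32,0,0],[-50,0,0],[-70,0,0],[-88,0,0],[-100,0,0]],"spin":[0,0,0,0,0,0,0,0],"hand":[1,1,1,1,1,1,1,1]}'
python3 -m jog '{"travel":[[-5,0,0],[-10,0,0],[-10,0,0],[-10,0,0],[-10,0,0],[-10,0,0]],"spin":[6,14,23,32,39,42],"hand":[1,1,1,1,1,1]}'
python3 - <<'E'
from meas import *
s=r.get_state();M=R.from_rotvec(s['tcp_rot']).as_matrix();print(s['eef_pos'],s['opening'],M.round(3))
i=np.load('top1.npz')['i'];g=cv2.cvtColor(i,cv2.COLOR_RGB2GRAY)
pts=[]
for u,v in [(335,190),(364,171)]:
    w=np.clip(130-g[v-4:v+5,u-4:u+5].astype(float),0,None); w[w<60]=0; vv,uu=np.mgrid[v-4:v+5,u-4:u+5]
    c=((uu*w).sum()/w.sum(),(vv*w).sum()/w.sum()); pts.append(ray('top',c,.071)[:2]*1000); print(c,pts[-1])
print('diff',pts[1]-pts[0])
T=np.array([583.5,-35.4]); th=np.radians(4.86);ex=np.array([np.cos(th),np.sin(th)]);ey=np.array([-ex[1],ex[0]])
for q,(a,b) in zip(pts,[(-25,45),(22,-45)]): print('centre from pad',q-a*ex-b*ey)
j,d=capture('scene'); 
u,v=proj('scene',s['eef_pos']).astype(int); print(u,v)
C=j[v-25:v+65,u-50:u+50]; save('t3',np.clip(cv2.resize(C,None,fx=6,fy=6,interpolation=cv2.INTER_CUBIC)*1.5,0,255).astype(np.uint8)); print('t3 origin',u-50,v-25)
E
```

```text
time: 18.62
eef_pos: [0.386, -0.2779, 0.1848]
tcp_rot: [0.589, 1.487, -0.589]
wrist_force: [0.3, -0.1, -0.6]
opening: 0.0161
time: 19.38
eef_pos: [0.3856, -0.2776, 0.1936]
tcp_rot: [1.148, 1.247, -1.148]
wrist_force: [0.9, -1.6, 0.1]
opening: 0.0152
[ 0.38562648 -0.27757657  0.1935988 ] 0.015157456492215173 [[ 0.     0.997  0.082]
 [ 0.     0.082 -0.997]
 [-1.     0.    -0.   ]]
(np.float64(334.6655629139073), np.float64(189.60099337748343)) [583.49513409 -36.38631854]
(np.float64(363.0421052631579), np.float64(170.50526315789475)) [ 637.92034821 -120.53791608]
diff [ 54.42521412 -84.15159754]
centre from pad [612.21771073 -79.10649634]
centre from pad [612.18698563 -77.56357431]
190 206
t3 origin 140 181
```

View pics/t3.png

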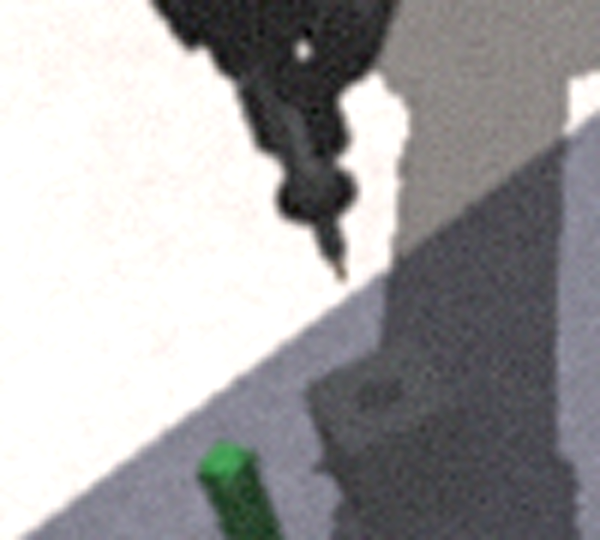

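Run:
```python
from meas import *
print(proj('scene',(.3856,-.2776,.1251)))
print('tip',ray('scene',(197.0,227.5),.1251))
print('hole',ray('scene',(140+380/6,181+394/6),.060))
print('flange centre', ray('scene',(140+317/6,181+190/6),.1725), proj('scene',(.3856,-.2776,.1725)))
```

```text
[197.30937566 228.09571611]
tip [ 0.38333891 -0.27663369  0.1251    ]
hole [ 0.38633173 -0.27755499  0.06      ]
flange centre [ 0.38315271 -0.27527444  0.1725    ] [192.74385931 213.60415694]
```

```bash
python3 -m jog '{"travel":[[0,8,-8],[0,24,-25],[0,48,-50],[0,78,-80],[0,108,-112],[0,138,-143],[0,166,-172],[0,190,-196]],"spin":[0,0,0,0,0,0,0,0],"hand":[1,1,1,1,1,1,1,1]}'
python3 -m jog '{"travel":[[0,14,-14],[0,22,-23],[0,26,-27.5],[0,27,-28.7],[0,27,-28.7],[0,27,-28.7]],"spin":[0,0,0,0,0,0],"hand":[1,1,1,1,1,1]}'
python3 - <<'E'
from meas import *
s=r.get_state();M=R.from_rotvec(s['tcp_rot']).as_matrix();print(s['eef_pos'],s['opening'],M.round(4))
print('err',M.T@(np.array([.5835,-.0359,.1395])-s['eef_pos'])*1000)
E
```

```text
time: 20.42
eef_pos: [0.5595, -0.0637, 0.1932]
tcp_rot: [1.145, 1.25, -1.144]
wrist_force: [-0.4, -1.1, -0.8]
opening: 0.0155
time: 21.18
eef_pos: [0.5827, -0.0362, 0.1934]
tcp_rot: [1.148, 1.247, -1.148]
wrist_force: [-0.1, -0.5, -0.7]
opening: 0.0155
[ 0.58269623 -0.03619502  0.19341897] 0.01554199497128073 [[ 0.      0.9965  0.0833]
 [-0.      0.0833 -0.9965]
 [-1.      0.      0.    ]]
err [53.91899727  0.82344816 -0.2289986 ]
```

```bash
python3 -m jog '{"travel":[[6,0.8,0],[16,0.8,0],[26,0.8,0],[34,0.8,0],[38,0.8,0],[40,0.8,0],[40,0.8,0],[40,0.8,0]],"spin":[0,0,0,0,0,0,0,0],"hand":[1,1,1,1,1,1,1,1]}'
python3 - <<'E'
from meas import *
s=r.get_state();print(s['eef_pos'])
j,d=capture('scene'); p=s['eef_pos']; tip=np.array([p[0],p[1],p[2]-.0685]);print('exp tip px',proj('scene',tip),'pad px',proj('scene',(.5835,-.0359,.071)),'round',proj('scene',(.6379,-.1200,.071)))
u,v=proj('scene',tip).astype(int)
C=j[v-50:v+50,u-60:u+60]; save('t4',np.clip(cv2.resize(C,None,fx=6,fy=6,interpolation=cv2.INTER_CUBIC)*1.3,0,255).astype(np.uint8)); print('origin',u-60,v-50)
E
```

```text
time: 22.18
eef_pos: [0.584, -0.0354, 0.1536]
tcp_rot: [1.147, 1.247, -1.146]
wrist_force: [0.4, 0.5, -0.5]
opening: 0.0158
[ 0.58399701 -0.03544414  0.15360045]
exp tip px [322.22849715 216.10972585] pad px [322.09670096 220.0447334 ] round [319.91572843 247.66196783]
origin 262 166
```

View pics/t4.png

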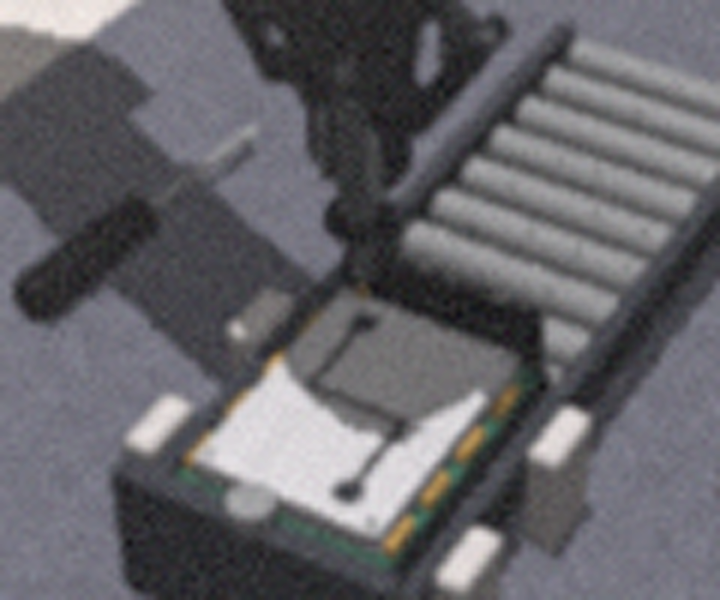

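Run:
```python
from meas import *
j,d=capture('scene'); g=cv2.cvtColor(j,cv2.COLOR_RGB2GRAY)
print(g[210:225,316:330]); print((j[210:220,317:328,0].astype(int)-j[210:220,317:328,2]))
```

```text
[[87 68 49 35 31 43 42 47 33 27 27 33 40 31]
 [67 48 43 28 35 41 49 38 34 27 33 27 28 34]
 [56 34 46 23 26 37 47 40 23 23 27 27 30 29]
 [42 30 28 46 37 47 45 28 26 24 26 20 27 20]
 [37 33 51 69 48 48 51 34 25 20 32 29 22 28]
 [42 48 66 72 70 70 63 53 43 34 28 20 26 23]
 [42 68 85 84 85 79 85 82 75 63 52 47 38 29]
 [67 81 93 86 87 79 82 85 89 79 78 82 68 46]
 [81 91 93 85 82 65 49 64 67 79 91 90 88 75]
 [90 92 85 84 63 42 38 49 57 69 85 85 89 87]
 [90 87 89 80 50 43 38 53 60 78 88 89 86 86]
 [88 88 84 78 54 52 65 65 81 85 88 83 89 89]
 [86 87 79 65 57 75 87 82 86 86 87 89 89 90]
 [88 84 68 55 72 85 92 81 89 88 88 88 89 91]
 [86 69 53 67 82 88 86 86 89 86 85 92 89 87]]
[[-6 -5  1 -1 -5 -2 -2 -5 -1  1 -3]
 [-7 -6 -3 -2 -2 -4 -2  2  1 -3  2]
 [-6 -3 -3 -5  0  3 -1 -3  1  2 -2]
 [-1 -4 -2  0  5 14  7 -3 -6  3  3]
 [ 0  4 -1  0  7 29  9  0  1  1 -3]
 [ 1  0 -1  0  6 12  8  0 -4  4 -2]
 [-3 -2 -2 -1  6  3  3  2 -3  3 -3]
 [-3  1 -2  0 -1 -1  1 -1  1  0 -1]
 [-2  2  2  1 -2  0 -1 -3  0 -2 -1]
 [ 1 -1 -4 -2 -6 -3 -2 -2 -1  1  1]]
```

```bash
python3 -m jog '{"travel":[[3,0,0],[7,0,0],[11,0,0],[13.5,0,0],[15.5,0,0],[17,0,0],[17.8,0,0],[17.8,0,0]],"spin":[0,0,0,0,0,0,0,0],"hand":[1,1,1,1,1,1,1,1]}'
python3 - <<'E'
from meas import *
s=r.get_state();M=R.from_rotvec(s['tcp_rot']).as_matrix();p=s['eef_pos'];print(p,s['wrist_force'],M.round(4))
th=np.radians(4.86);ex=np.array([np.cos(th),np.sin(th)]);ey=np.array([-ex[1],ex[0]]);c=np.array([612.2,-78.2])
for a,b in [(-25,45),(-25,0),(22,0),(22,-45)]:
    t=(c+a*ex+b*ey)/1000; print((M.T@(np.array([t[0],t[1],p[2]])-p)*1000).round(1))
j,d=capture('scene'); g=cv2.cvtColor(j,cv2.COLOR_RGB2GRAY);print((j[210:224,317:328,0].astype(int)-j[210:224,317:328,2]));print(g[210:225,316:330])
E
```

```text
time: 23.28
eef_pos: [0.5837, -0.0354, 0.1355]
tcp_rot: [1.147, 1.248, -1.147]
wrist_force: [-1.0, -0.3, 1.3]
opening: 0.0152
[ 0.58374692 -0.03543588  0.13550904] [-0.99512132 -0.34633635  1.29285498] [[-0.      0.9964  0.0844]
 [ 0.      0.0844 -0.9964]
 [-1.     -0.     -0.    ]]
[ 0.  -0.3  0. ]
[-0.  -0.3 45. ]
[-0.  46.7 45. ]
[-0.  46.8 90. ]
[[-4  2 -4 -1 -1 -2 -1 -1 -3  1 -1]
 [-3 -1 -2  3  2 -5 -6  1  2  3  2]
 [-4 -2 -2 -6  0 -1 -1 -2 -7 -3  2]
 [-2 -3  2 -1 -1 -1  3 -1 -1 -1 -3]
 [-4 -5  1 -5  0 -1 -4 -1 -2 -2  1]
 [-3 -4 -1  1 -8 -1  0 -2  4 -1 -7]
 [-1 -2  0 -2 -2 -2 -1 -4 -1 -1  3]
 [ 0  1 -2 -2  5  2 -2  0 -3  1  0]
 [ 0 -3 -4 -1  5 11  5  3  1 -1 -3]
 [-2  0  0 -4  7 16  9 -2 -2  2  1]
 [-2 -2  1  0 -2  7  2  0 -2  0  0]
 [-1  1 -3 -1 -1 -5  0 -2 -1  1 -3]
 [-2  0 -1 -1 -1 -1  0 -2 -2  1  2]
 [ 0 -2 -1 -1  2 -1  0  0 -3  3  0]]
[[70 35 33 32 26 28 28 34 33 25 27 30 26 32]
 [64 44 28 24 32 34 30 26 31 26 26 18 24 32]
 [50 34 39 29 30 40 48 33 31 29 25 24 24 24]
 [42 34 36 40 45 44 46 35 33 34 28 28 33 20]
 [30 35 51 59 43 40 44 45 35 27 24 26 26 22]
 [37 52 65 65 52 39 52 39 44 28 24 22 24 27]
 [49 69 81 84 61 44 44 53 67 63 46 50 38 30]
 [66 86 87 86 75 51 47 64 82 79 81 79 62 50]
 [78 87 88 91 74 57 54 56 71 82 89 90 84 73]
 [87 88 83 84 67 46 54 48 52 67 85 86 82 90]
 [90 87 89 82 55 43 44 50 63 79 88 92 87 89]
 [86 84 86 79 54 54 61 68 79 86 87 84 93 88]
 [91 88 80 63 62 79 85 79 84 87 83 88 87 88]
 [87 83 69 46 71 84 86 86 90 89 88 89 86 91]
 [82 71 53 71 81 90 89 84 91 88 88 89 87 91]]
```

```bash
python3 -m jog '{"travel":[[0,0,2],[0,0,5],[0,0,8],[0,0,11],[0,0,14],[0,0,17],[0,0,20],[0,0,23]],"spin":[0,0,0,0,0,0,0,0],"hand":[1,1,1,1,1,1,1,1]}'
python3 -m jog '{"travel":[[0,0,3],[0,0,6],[0,0,9],[0,0,12],[0,0,15],[0,0,18],[0,0,20.5],[0,0,22]],"spin":[0,0,0,0,0,0,0,0],"hand":[1,1,1,1,1,1,1,1]}'
python3 - <<'E'
from meas import *
s=r.get_state();M=R.from_rotvec(s['tcp_rot']).as_matrix();p=s['eef_pos'];print(p,s['wrist_force'])
th=np.radians(4.86);ex=np.array([np.cos(th),np.sin(th)]);ey=np.array([-ex[1],ex[0]]);c=np.array([612.2,-78.2])
for a,b in [(-25,0),(22,0),(22,-45)]:
    t=(c+a*ex+b*ey)/1000; print((M.T@(np.array([t[0],t[1],p[2]])-p)*1000).round(1),proj('scene',(t[0],t[1],.071)))
j,d=capture('scene'); u,v=proj('scene',(p[0],p[1],.071)).astype(int); D=(j[...,0].astype(int)-j[...,2])[v-7:v+5,u-6:u+7];print(u,v);print(D)
save('t5',np.clip(cv2.resize(j[v-45:v+45,u-60:u+60],None,fx=6,fy=6,interpolation=cv2.INTER_CUBIC)*1.5,0,255).astype(np.uint8))
E
```

```text
time: 24.32
eef_pos: [0.5857, -0.0586, 0.1355]
tcp_rot: [1.147, 1.248, -1.147]
wrist_force: [0.1, 1.6, -0.7]
opening: 0.0153
time: 25.32
eef_pos: [0.5876, -0.0805, 0.1355]
tcp_rot: [1.147, 1.248, -1.147]
wrist_force: [-0.1, 0.6, -0.3]
opening: 0.0157
[ 0.58755013 -0.0805114   0.13549707] [-0.11023965  0.62770514 -0.29964501]
[-0.  -0.2 -0.2] [313.21184234 230.23803094]
[-0.  46.8 -0.2] [328.85693017 236.67076797]
[ 0.  46.8 44.8] [319.64583262 247.95478408]
313 230
[[-1  2  4  1  1  0 -2 -1 -1  1 -2  2  1]
 [ 2 12 15 -1 -2 -1 -3  1 -2  0  0  2  1]
 [15 22 11  4 -4  1 -2 -4 -3  1  1  2  1]
 [18 15  2 -1 -1 -6 -1 -1 -1  0 -5  0  2]
 [17  4  3  0  0  0  1  1  2  0  0 -2  0]
 [ 2 -1  1  1  0  6 12  6 -1  0  1  2  0]
 [ 1  0 -1  0  2  6 17  6 -6  3 -1 -1 -1]
 [-1 -2 -2  2 -1  2  6  6  1  1 -1  1  0]
 [ 2  0 -3  3  0 -1  3  1 -1  0 -3  2 -2]
 [-2 -1  2 -2 -1  2  0  0  0 -2 -1  0  1]
 [-2  0  3  2 -1 -1 -2  0  0  1 -1  1  1]
 [ 2  3 -3  0  1  0  1  4 -1 -2 -2  1 -2]]
```

View pics/t5.png

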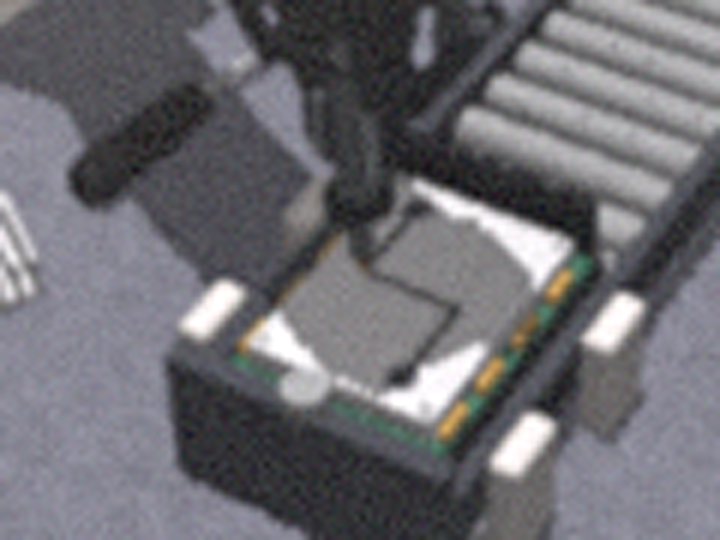

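Tip end sits at the first corner (crop ~(365,272)) and the carrier is still home. Continue legs 2 and 3.

```bash
python3 -m jog '{"travel":[[0,2,0],[0,5,0],[0,8,0],[0,11,0],[0,14,0],[0,17,0],[0,20,0],[0,23,0]],"spin":[0,0,0,0,0,0,0,0],"hand":[1,1,1,1,1,1,1,1]}'
python3 -m jog '{"travel":[[0,3,0],[0,6,0],[0,9,0],[0,12,0],[0,15,0],[0,18,0],[0,21,0],[0,23.5,0]],"spin":[0,0,0,0,0,0,0,0],"hand":[1,1,1,1,1,1,1,1]}'
python3 - <<'E'
from meas import *
s=r.get_state();M=R.from_rotvec(s['tcp_rot']).as_matrix();p=s['eef_pos'];print(p,s['wrist_force'])
th=np.radians(4.86);ex=np.array([np.cos(th),np.sin(th)]);ey=np.array([-ex[1],ex[0]]);c=np.array([612.2,-78.2])
for a,b in [(22,0),(22,-45)]:
    t=(c+a*ex+b*ey)/1000; print((M.T@(np.array([t[0],t[1],p[2]])-p)*1000).round(1))
j,d=capture('scene'); u,v=proj('scene',(p[0],p[1],.071)).astype(int); D=(j[...,0].astype(int)-j[...,2])[v-7:v+5,u-6:u+7];print(proj('scene',(p[0],p[1],.071)),u,v);print(D)
E
```

```text
time: 26.38
eef_pos: [0.6107, -0.0783, 0.1355]
tcp_rot: [1.147, 1.248, -1.147]
wrist_force: [-0.6, -0.1, -0.3]
opening: 0.0159
time: 27.38
eef_pos: [0.6341, -0.0763, 0.1355]
tcp_rot: [1.147, 1.248, -1.147]
wrist_force: [-0.6, -0.1, -0.1]
opening: 0.0153
[ 0.63412877 -0.07632866  0.13549133] [-0.63823657 -0.14001945 -0.13278503]
[-0. -0.  0.]
[-0.  0. 45.]
[328.8611513  236.67029928] 328 236
[[ 0  0  1  2 -3  0 -3  1  0  0 -2 -2  1]
 [ 0  2 -1 -2 -1  0 -8 -8  2 -6  3 -1  0]
 [ 0 -1  0 -1 -1 -5  1 -1  1 -4  1 -1  0]
 [ 0 -3 -2  0  1 -1 -4 -7  0  0  0 -1  0]
 [-2  3  2 -3 -2 -2  1 -1 -3  2 -2  2 -3]
 [-2 -1 -1  1  2 -2  7 16  2 -5  0  1 -1]
 [ 0  0 -1  1 -1  1  8 17  3  1 -1  0  0]
 [ 0 -1  1  1 -2 -2 13 10  1 -2 -1 -2  1]
 [-1  1 -3 -2 -1  1  1 -1  2 -1  1 -3  2]
 [ 0  0 -1  1  3 -1  0 -2 -2 -2 -2 -1 -1]
 [ 1  3  0  1 -1  1  1  3 -2  1  0  0  1]
 [ 2 -3 -2  0 -1 -2  0  2 -1  0  1  0  0]]
```

```bash
python3 -m jog '{"travel":[[0,0,2],[0,0,5],[0,0,8],[0,0,11],[0,0,14],[0,0,17],[0,0,20],[0,0,23]],"spin":[0,0,0,0,0,0,0,0],"hand":[1,1,1,1,1,1,1,1]}'
python3 -m jog '{"travel":[[0,0,3],[0,0,6],[0,0,9],[0,0,12],[0,0,15],[0,0,18],[0,0,20.5],[0,0,22]],"spin":[0,0,0,0,0,0,0,0],"hand":[1,1,1,1,1,1,1,1]}'
python3 -m jog '{"travel":[[0,0,0],[0,0,0],[-2,0,0],[-6,0,0],[-12,0,0],[-22,0,0],[-36,0,0],[-52,0,0]],"spin":[0,0,0,0,0,0,0,0],"hand":[1,1,1,1,1,1,1,1]}'
python3 - <<'E'
from meas import *
s=r.get_state();M=R.from_rotvec(s['tcp_rot']).as_matrix();p=s['eef_pos'];print(p,s['opening'])
print((M.T@(np.array([.386,-.2776,.1935])-p)*1000).round(1))
i,d=capture('top'); print(rect(shield('top',i,(240,395,150,220))))
E
```

```text
time: 28.42
eef_pos: [0.6359, -0.0995, 0.1355]
tcp_rot: [1.147, 1.248, -1.147]
wrist_force: [0.1, 1.1, -0.3]
opening: 0.0158
time: 29.42
eef_pos: [0.6377, -0.1214, 0.1355]
tcp_rot: [1.147, 1.248, -1.147]
wrist_force: [0.1, 1.0, 0.5]
opening: 0.0157
time: 30.42
eef_pos: [0.6378, -0.1212, 0.1888]
tcp_rot: [1.147, 1.248, -1.146]
wrist_force: [-0.5, -0.1, -0.9]
opening: 0.0157
[ 0.63783318 -0.12121095  0.18878743] 0.01566963435236148
[  -4.8 -264.1  134.6]
(array([618.7, -26. ]), array([38.7, 90.1]), 66.02)
```

```bash
python3 -m jog '{"travel":[[-5,-8,4],[-5,-26,13],[-5,-56,28],[-5,-90,46],[-5,-124,63],[-5,-158,80],[-5,-192,98],[-5,-222,113]],"spin":[0,0,0,0,0,0,0,0],"hand":[1,1,1,1,1,1,1,1]}'
python3 -m jog '{"travel":[[0,-20,10],[0,-34,17],[0,-41,21],[0,-42.1,21.6],[0,-42.1,21.6],[0,-42.1,21.6]],"spin":[0,0,0,0,0,0],"hand":[1,1,1,1,1,1]}'
python3 - <<'E'
from meas import *
s=r.get_state();M=R.from_rotvec(s['tcp_rot']).as_matrix();p=s['eef_pos'];print(p,s['opening'])
print((M.T@(np.array([.386,-.2776,.0835])-p)*1000).round(1))
i,d=capture('top'); print(rect(shield('top',i,(240,395,150,220))))
j,d=capture('scene'); t=(p[0],p[1],p[2]-.0685);u,v=proj('scene',t).astype(int); print(proj('scene',t));print(u,v)
save('t6',np.clip(cv2.resize(j[v-40:v+50,u-60:u+60],None,fx=6,fy=6,interpolation=cv2.INTER_CUBIC)*1.5,0,255).astype(np.uint8))
E
```

```text
time: 31.48
eef_pos: [0.4238, -0.2534, 0.1924]
tcp_rot: [1.148, 1.248, -1.148]
wrist_force: [-0.1, 0.6, -0.3]
opening: 0.0156
time: 32.22
eef_pos: [0.3865, -0.2772, 0.1924]
tcp_rot: [1.146, 1.248, -1.146]
wrist_force: [1.4, -0.3, -0.6]
opening: 0.0153
[ 0.38645085 -0.27720356  0.19238796] 0.015327876469008834
[108.9  -0.5   0.4]
(array([612.4, -78. ]), array([ 89.7, 121.1]), 5.02)
[197.78239577 228.49922004]
197 228
```

View pics/t6.png

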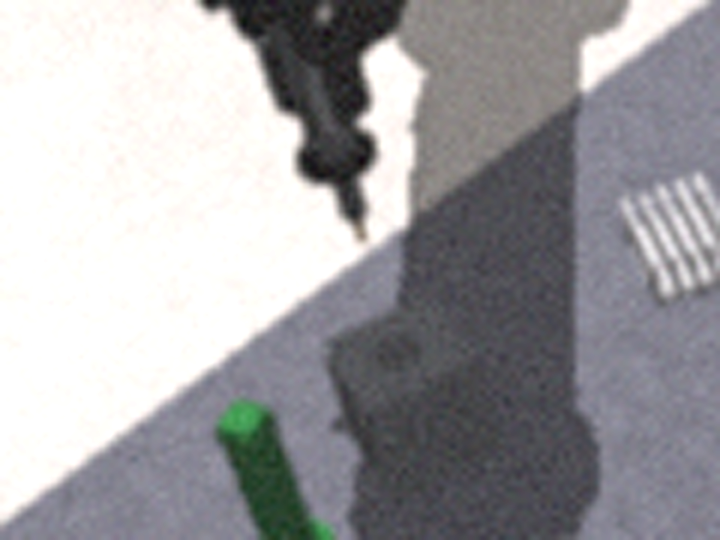

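```bash
python3 -m jog '{"travel":[[8,-0.5,0.4],[22,-0.5,0.4],[36,-0.5,0.4],[48,-0.5,0.4],[56,-0.5,0.4],[62,-0.5,0.4],[66,-0.5,0.4],[70,-0.5,0.4]],"spin":[0,0,0,0,0,0,0,0],"hand":[1,1,1,1,1,1,1,1]}'
python3 -m jog '{"travel":[[5,0,0],[11,0,0],[18,0,0],[25,0,0],[31,0,0],[35,0,0],[37.5,0,0],[38.3,0,0]],"spin":[0,0,0,0,0,0,0,0],"hand":[1,1,1,1,1,1,1,1]}'
python3 -c "
from h import *
s=r.get_state();print(s['eef_pos'],s['wrist_force'],s['moment'],s['opening'])"
```

```text
time: 33.33
eef_pos: [0.3857, -0.2781, 0.1224]
tcp_rot: [1.147, 1.247, -1.146]
wrist_force: [0.1, 0.3, 0.4]
opening: 0.0154
time: 34.33
eef_pos: [0.3854, -0.278, 0.0841]
tcp_rot: [1.147, 1.248, -1.147]
wrist_force: [-0.4, 0.0, -1.5]
opening: 0.0158
[ 0.38543689 -0.2780384   0.08408102] [-0.3605308   0.04540281 -1.54315422] [-0.00291162  0.04952197 -0.04389677] 0.015844470877135457
```

```bash
python3 -m jog '{"travel":[[0.4,0,0],[0.4,0,0],[0.4,0,0],[0.4,0,0],[0.4,0,0],[0.4,0,0],[0.4,0,0],[0.4,0,0]],"spin":[0,0,0,0,0,0,0,0],"hand":[0.6,0.55,0.5,0.4,0.2,0,-0.2,-0.4]}'
python3 -m jog '{"travel":[[0,0,0],[-5,0,0],[-20,0,0],[-45,0,0],[-75,0,0],[-105,0,0],[-130,0,0],[-140,0,0]],"spin":[0,0,0,0,0,0,0,0],"hand":[-0.4,-0.4,-0.4,-0.4,-0.4,-0.4,-0.4,-0.4]}'
python3 -m jog '{"travel":[[0,0,-10],[0,0,-35],[0,0,-75],[0,0,-120],[0,0,-165],[0,0,-205],[0,0,-230],[0,0,-240]],"spin":[0,0,0,0,0,0,0,0],"hand":[-0.4,-0.4,-0.4,-0.4,-0.4,-0.4,-0.4,-0.4]}'
python3 - <<'E'
from meas import *
s=r.get_state();print(s['eef_pos'],s['opening'])
i,d=capture('top'); print(rect(shield('top',i,(240,395,150,220))))
P=world('top',d);a=np.load('top0.npz')['i']
m=(P[...,2]>.135)&box(i,415,445,240,265); q=plane_pts('top',m,.143);print('ptop',len(q),q.mean(0),P[m][:,2].max())
j,d2=capture('scene');u,v=proj('scene',(.386,-.2776,.09)).astype(int);up=lambda i,f:np.clip(cv2.resize(i,None,fx=f,fy=f,interpolation=cv2.INTER_CUBIC)*1.5,0,255).astype(np.uint8)
D=np.zeros((590,800,3),np.uint8);D[:360,:360]=up(j[v-30:v+30,u-30:u+30],6);D[:270,380:]=up(i[150:240,300:440],3);D[370:590,:352]=up(i[120:285,150:414],1.3334)[:220,:352];save('t7',D)
E
```

```text
time: 35.33
eef_pos: [0.3854, -0.2781, 0.0838]
tcp_rot: [1.147, 1.248, -1.147]
wrist_force: [0.5, 0.5, -0.6]
opening: 0.06
time: 36.33
eef_pos: [0.3861, -0.2785, 0.2259]
tcp_rot: [1.148, 1.245, -1.145]
wrist_force: [0.2, 0.8, -0.7]
opening: 0.06
time: 37.33
eef_pos: [0.3641, -0.0374, 0.223]
tcp_rot: [1.144, 1.251, -1.146]
wrist_force: [-0.6, 0.2, -0.4]
opening: 0.0599
[ 0.36411222 -0.03743998  0.22297587] 0.059941801648077796
(array([612.2, -77.9]), array([ 89.1, 120.5]), 4.75)
ptop 44 [ 0.3855472  -0.27691856] 1.3424311566261895
```

View pics/t7.png

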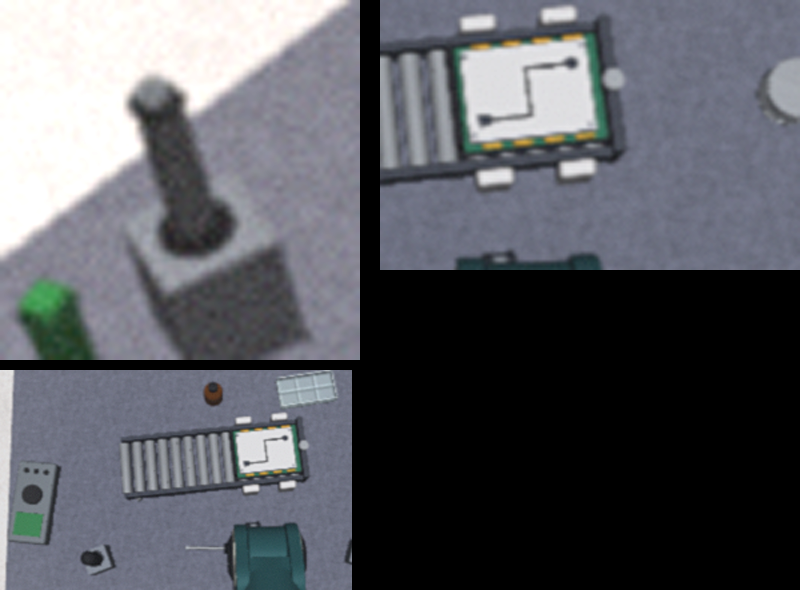

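The picture shows the probe upright with its flange down on its block (crop ~(195,230)), the carrier at the stop and the bystanders in view unmoved. I'll let the arm settle, then hand in.

```bash
python3 -m jog '{"travel":[[0,0,0],[0,0,0],[0,0,0],[0,0,0]],"spin":[0,0,0,0],"hand":[-0.4,-0.4,-0.4,-0.4]}'; python3 -c "
from workcell import r
print(r.close_job())"
```

```text
time: 37.92
eef_pos: [0.3652, -0.0392, 0.2238]
tcp_rot: [1.147, 1.248, -1.147]
wrist_force: [0.4, -0.1, -0.2]
opening: 0.0599
the job is handed in; nothing more can be done
None
```

The job is handed in at about 38 s, and every step was carried out. The interface reports no verdict.

- **Carrier:** I pushed it at up to about 5 cm/s until the force rose to about 10 N against the stop. At the last look its centre was at (0.612, -0.078) m and 4.75°, within about 0.3 mm of where it sat after the push.
- **Seam:** the tip ran from the square pad to the round pad at about 2.4 cm/s. By arm height it was pressed in about 4 mm; the wrist force was too noisy to confirm that. The tip was within about 1 pixel of the target in the pictures at the square pad and both corners. At the round pad I checked only the arm's position.
- **Probe:** it stands released and upright in its own stand. Its handle top is within about 1.5 mm of where it started.
- **Other things:** those visible in the last picture looked unmoved, but by eye only. The arm hid the heat sink and part of the screwdriver, and the parts off the right edge of the crop were not fully checked.
- **Checks that disagreed:** the early scene-camera carrier readings came out wrong, because a white block merged with the shield or part of the shield was hidden. I used the top camera instead.

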